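# Tip the green-tabbed sample box out of its row and weigh it

### The arm

A 6-joint arm with a two-finger parallel gripper is mounted at the origin on the work surface. World frame = base frame: x ahead of the robot, y to its left, z up, the work surface at z = 0. Lengths are in m, angles in rad, forces in N, time in s.
With the tool pointing down it reaches from about 0.275 to 0.975 m from the base axis. Payload 8.4 kg.
Tool frame: the origin (TCP) lies between the finger pads; the fingertips stand arm.nose_length ahead of it and the grasp point (between the pads) lies 5 mm behind it (arm.nose_length is the distance from the TCP to the fingertips, in m); z points along the fingers, y is the direction in which the jaws open and shut (so a half turn about z gives the same grasp; the last joint's range is limited). The gripper opens to 92 mm and grips with 3 to 60 N. Pads are 20 mm wide; open, the fingers measure 128 mm over their backs; the gripper's body (75 mm by 189 mm) begins 69 mm behind the grasp point.
Start: joints at [-1.205, 0.353, 1.633, -0, 1.155, -0.002], TCP at [0.225, -0.583, 0.205] pointing down, gripper open.
Joint ranges: [-2.63, 2.63], [-0.92, 2.1], [0.06, 2.66], [-1.3, 4.44], [0, 2.69], [-3.02, 3.02]. Speed limits (rad/s): [2.22, 2.22, 2.79, 3.14, 3.14, 3.14].

### API

Orientations are given as a unit quaternion [x, y, z, w].
In Python, from cell import arm, set_gripper, solver, viewer, sign_off gives the robot as it stands. Calls block until the motion is done:
- arm.goto(position, orientation): joint-space move of the TCP to a pose.
- arm.move_straight(position, attitude=None, max_speed=0.15, force_limit=None): straight line of the TCP; attitude=None keeps the orientation; max_speed is the mean speed in m/s. With force_limit (N) it stops when the force on the tool has changed by that much, and returns True; else False.
- arm.set_joints(angles): joint-space move.
- set_gripper(opening, effort=None): opening from 0.0 (shut) to 1.0 (fully open); effort is the grip in N (None keeps the last); returns when the fingers have stopped.
- arm.sleep(seconds).
- solver.ik(position, orientation): joint angles nearest the present ones, or None.
- viewer.get_image(name): name is "side" or "top"; returns (picture, depth): 420x560x3 uint8, red, green, blue; 420x560 float32, m along the optical axis (not along the pixel's ray), 0 where there is no reading.
- viewer.get_calibration(name): a dict with "vfov" (degrees; the focal length in pixels is half the picture's height over the tangent of half this angle, whatever the lens; pixels are square), "cx", "cy" (the principal point, pixels), "R" (3x3) and "t" (3): a world point X has camera coordinates R X + t. Camera axes: x right, y down, z forward; pixel columns grow to the right and rows downward; lengths in m; the calibration is good to about 2 mm. A picture is of the moment at which its call begins. get_calibration takes no time and is no camera call.
A pose or a line that the arm cannot do raises arm.Unreachable and nothing moves.
- sign_off(): hands the job in, once; it reports no verdict.
Readings, each from a call of its own:
- arm.current_time_s(): time.
- arm.current_joint_positions(): joint angles.
- arm.current_dq(): joint speeds.
- arm.current_tau(): joint torques, N m.
- arm.current_position(): TCP position.
- arm.current_ee_rot(): TCP orientation.
- arm.current_wrist_force(): force on the tool from outside, world axes, zero at the start.
- arm.current_torque(): the same for the moment, N m.
- arm.current_opening(): opening from 0.0 (shut) to 1.0 (fully open).
Only numpy, scipy, OpenCV 4.12 (cv2) and the standard library are available. Lean on these libraries where they do the work, as an engineer would, in place of code of your own. Each camera call takes 0.05 s, during which the arm holds its last target.

### The job

Take the sample box with the green tab for weighing: pinch its tab, tip the box out of the packed row by its top, towards the robot with its foot still on the rack floor, until its top is well clear of the rail above its back edge, and only then lift it out. Stand it gently and upright in the middle of the balance pan and let go. Leave the other two boxes standing in the rack.

Things in the scene. Friction and masses are not known exactly. Their poses are not given: they have to be found in the camera images.
- box_green: White box 60 x 60 x 100 mm high, 0.2-0.4 kg, green front panel (-x, faces the robot) and green grip tab on top: a fin 30 (x) x 16 (y) x 38 mm high, centred at x -10 mm. Origin: centre of underside; z up; y along the row; x to the rack's back. In any of 3 places of a fixed rack with parallel axes. To free it, tip it 15-20 deg about its front lower edge (x -30), then lift it up along its lean.
- box_blue: Like the green box but blue; a neighbour in the row. Origin: centre of underside. The rack: boxes 62 mm apart centre to centre (2 mm gaps, 46 mm free between tabs), floor 12 mm above the table, end cheeks 97 mm high. A stop in front of the feet, 4 mm clear of them, rises 8 mm above the rack's floor.
- box_yellow: Like the green box but yellow; a neighbour in the row. Origin: centre of underside. The rack's rail: along the top of its rear wall, it covers the rear 11 mm of every box (from box x +19 mm), underside 12 mm above the box tops, 6 mm thick. A box lifted straight up jams under it; tipped forward 7 deg or more its top is clear.
- balance: A fixed white top-loading balance, 210 mm wide (y), reaching 190 mm in front (-x) of its origin and 110 mm behind. Its weighing pan is a flat steel square of 160 x 160 mm whose centre lies straight above the origin, its upper face 80 mm above it; nothing rises above the pan. Origin: on the table under the pan's centre; x and y along the pan's edges, z up.
Things that resemble listed ones, but are neither listed nor needed, are in the scene too. Leave any red look-alike of the box_green alone.

How it is judged:
On the way:
1. the green-tabbed box leans at least 8 degrees out of the row with its foot still down on the rack floor (centre of its underside less than 28 mm above the table) (angle between box_green's own z axis and vertical above 0.14 rad and height (world z) of box_green below 0.028 m), for 0.1 s.
At the end, for the whole second after the job is handed in: The green-tabbed box stands upright (within about 6 degrees) and still on the pan, its centre within 30 mm of the pan's centre, released; the blue- and yellow-tabbed boxes stand upright (within about 8 degrees) within 20 mm of where they were (horizontal distance between box_green and balance below 0.03 m and z of box_green in the frame of balance between 0.074 and 0.086 m and angle between box_green's own z axis and vertical below 0.1 rad and linear speed of box_green below 0.02 m/s and angle between each of box_blue, box_yellow's own z axis and vertical below 0.15 rad and distance of each of box_blue, box_yellow from where it was at the start of the episode below 0.02 m); the robot touches nothing.
It fails at once if a neighbouring box is knocked over or pulled out of its place (more than 17 degrees or 40 mm) (angle between any of box_blue, box_yellow's own z axis and vertical above 0.3 rad or distance of any of box_blue, box_yellow from where it was at the start of the episode above 0.04 m).
It fails at once if the green-tabbed box is dropped or pressed hard on the balance (more than 40 N) (contact force between box_green and balance above 40 N).
It fails at once if the green-tabbed box falls free from more than about 15 mm (faster than 0.55 m/s, not held) (linear speed of box_green above 0.55 m/s and contact force between the fingers and box_green below 0.1 N).
It also fails if it takes over 45 s, if anything falls off the work surface, if the arm or the gripper's body presses on something with over 40 N, if the wrist force passes 120 N, or if a joint passes its speed limit or range.

## Working session

There is one attempt and no reset: what is moved stays moved. The work goes in short steps, each a Python script; the robot and the scene stay as the last script left them, time stands still between calls to the robot, and variables do not carry over. Pictures are saved under pics/ and viewed, and the job is handed in when it is done.

```bash
ls; mkdir -p pics; python3 - <<'E'
from cell import arm,viewer
import cv2,numpy as np
for n in("side","top"):
    im,d=viewer.get_image(n); cv2.imwrite(f"pics/{n}0.png",im[:,:,::-1]); np.savez(f"{n}0.npz",im=im,d=d)
    print(n,viewer.get_calibration(n),(d>0).mean(),d[d>0].min(),d.max())
print(arm.nose_length,arm.current_time_s(),arm.current_position(),arm.current_ee_rot())
E
```

```text
pics
side {'vfov': 43.096703092042176, 'cx': 275.6723563066745, 'cy': 213.36278461283953, 'R': array([[ 0.89982647,  0.43623873, -0.00284569],
       [ 0.33583838, -0.69686526, -0.63371239],
       [-0.27843295,  0.56927549, -0.77356352]]), 't': array([-0.49691498, -0.18348772,  1.36031296])} 0.9959863945578231 0.8497588 2.9500332
top {'vfov': 55.156019651563646, 'cx': 280.0008171244552, 'cy': 205.29452832489235, 'R': array([[-0.01999437, -0.99957929, -0.02101098],
       [-0.98838412,  0.02292839, -0.15023686],
       [ 0.1506554 ,  0.01776303, -0.98842674]]), 't': array([0.00531964, 0.57380281, 0.72476715])} 0.9958333333333333 0.65642446 1.7432234
0.014 0.1 [ 0.22454905 -0.582783    0.20453953] [ 9.83138215e-01  1.82862986e-01 -1.22983411e-04 -6.02414285e-04]
```

View pics/side0.png

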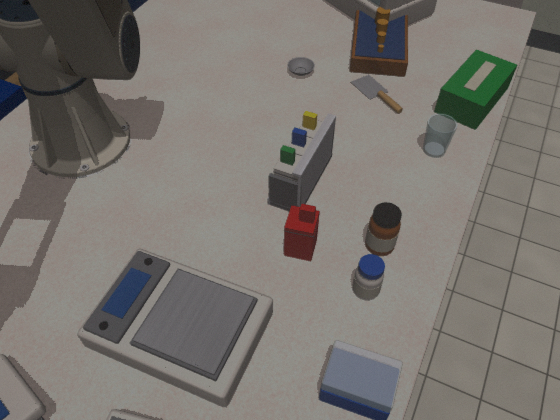

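View pics/top0.png

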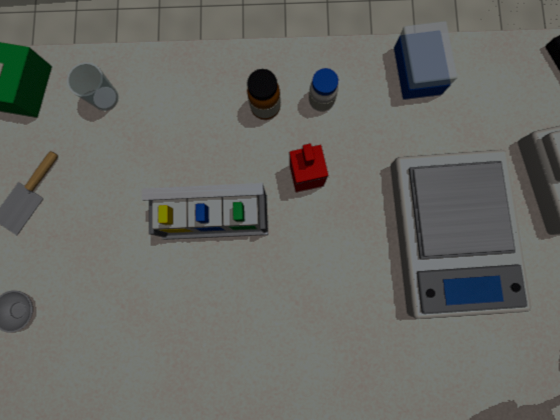

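Side view: the rack has tabs yellow (310,120), blue (299,137) and green (288,155). The red look-alike is at (302,230), a big green carton at (477,88), and the balance pan at (197,322).

Things that could be taken for the target:
- Green tab: side (288,155), top (238,212).
- Red box: side (302,230), top (308,168).
- Green carton: side (477,88), top (20,80).

I choose the tab in the row, and will check it in a close crop while measuring.

```bash
cat > h.py <<'E'
import numpy as np,cv2
from cell import viewer
def K(n):
    c=viewer.get_calibration(n); return c,210/np.tan(np.radians(c['vfov']/2))
def pts(n,d,mask=None):
    c,f=K(n); v,u=np.nonzero((d>0) if mask is None else (mask>0)&(d>0)); z=d[v,u]
    X=np.stack([(u-c['cx'])/f*z,(v-c['cy'])/f*z,z],1)
    return (X-c['t'])@c['R'],u,v
def ray(n,u,v,z):
    c,f=K(n); r=np.array([(u-c['cx'])/f,(v-c['cy'])/f,1])@c['R']; o=-c['R'].T@c['t']
    return o+r*(z-o[2])/r[2]
E
python3 - <<'E'
from h import *
rng={'green':(45,80),'blue':(105,130),'yellow':(22,34)}
for n,box in(("top",(140,275,175,245)),("side",(265,340,100,215))):
    q=np.load(n+"0.npz"); im,d=q['im'],q['d']
    u0,u1,v0,v1=box; cr=im[v0:v1,u0:u1,::-1]; cv2.imwrite(f"pics/{n}crop.png",cv2.resize(cr,None,fx=5,fy=5,interpolation=cv2.INTER_NEAREST))
    hsv=cv2.cvtColor(im,cv2.COLOR_RGB2HSV)
    for k,(a,b) in rng.items():
        m=cv2.inRange(hsv,(a,110,60),(b,255,255)); w=np.zeros_like(m); w[v0:v1,u0:u1]=1; m*=w
        P,u,v=pts(n,d,m)
        t=P[:,2]>P[:,2].max()-.006
        print(n,k,len(P),'zmax',P[:,2].max().round(4),'uv',u[t].mean(),v[t].mean(),'top min',P[t].min(0).round(4),'max',P[t].max(0).round(4),'mean',P[t].mean(0).round(4))
    # pan
    P,u,v=pts(n,d); 
    s=(P[:,2]>.074)&(P[:,2]<.087)&(P[:,1]<-.2)&(P[:,0]>.2)
    m=np.zeros(d.shape,np.uint8); m[v[s],u[s]]=255
    nn,l,st,ce=cv2.connectedComponentsWithStats(m)
    for i in np.argsort(-st[1:,4])[:2]+1:
        PP,_,_=pts(n,d,l==i); print(' flat',st[i],PP.mean(0).round(4),np.median(PP[:,2]),cv2.minAreaRect(PP[:,:2].astype(np.float32)))
    # table
    print(' table z',np.median(P[abs(P[:,2])<.02,2]))
E
```

```text
top green 153 zmax 0.152 uv 236.9607843137255 210.24183006535947 top min [0.5366 0.055  0.1463] max [0.565  0.0689 0.152 ] mean [0.5511 0.062  0.1494]
top blue 152 zmax 0.1531 uv 200.0205479452055 211.986301369863 top min [0.5359 0.1161 0.1472] max [0.5632 0.1302 0.1531] mean [0.5496 0.123  0.1493]
top yellow 226 zmax 0.1518 uv 163.12121212121212 213.6 top min [0.534  0.1763 0.1464] max [0.563  0.1916 0.1518] mean [0.5483 0.1841 0.1491]
 flat [ 413  161  102   97 7987] [ 0.5536 -0.3369  0.0799] 0.07994275116883362 ((0.5550366640090942, -0.3375991880893707), (0.16792935132980347, 0.167818084359169), 2.9010024070739746)
 flat [ 403   21   55   64 2652] [ 0.8569 -0.3004  0.0807] 0.08087714526325623 ((0.8593460917472839, -0.3013596832752228), (0.12110983580350876, 0.08603224158287048), 6.182107925415039)
 table z -0.00047718279195182035
side green 60 zmax 0.1553 uv 287.7111111111111 149.15555555555557 top min [0.5385 0.0503 0.1494] max [0.5643 0.0674 0.1553] mean [0.5519 0.0601 0.151 ]
side blue 79 zmax 0.1559 uv 299.25 131.0 top min [0.5366 0.1145 0.1499] max [0.5647 0.1291 0.1559] mean [0.5508 0.1218 0.1517]
side yellow 206 zmax 0.1533 uv 309.59090909090907 114.46969696969697 top min [0.5326 0.1734 0.1473] max [0.5636 0.1933 0.1533] mean [0.5485 0.1835 0.1502]
 flat [ 130  269  126  107 7473] [ 0.5575 -0.3427  0.0804] 0.0805421480501634 ((0.5551105737686157, -0.3380386233329773), (0.1691562682390213, 0.169361412525177), 2.702301263809204)
 flat [ 321  340   82   69 3564] [ 0.8601 -0.3046  0.081 ] 0.08116059603108675 ((0.8589835166931152, -0.30185696482658386), (0.12003215402364731, 0.08701357990503311), 5.720095634460449)
 table z 0.0005110298601614317
```

```bash
python3 - <<'E'
import numpy as np,cv2
a=cv2.imread('pics/topcrop.png');b=cv2.imread('pics/sidecrop.png');b=cv2.resize(b,(int(b.shape[1]*350/b.shape[0]*.6),int(350*.6)))
b=cv2.resize(cv2.imread('pics/sidecrop.png'),None,fx=.9,fy=.9)
cv2.imwrite('pics/c1.png',a[:, :800]);cv2.imwrite('pics/c2.png',b)
E
```

```text
(no output)
```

View pics/c1.png

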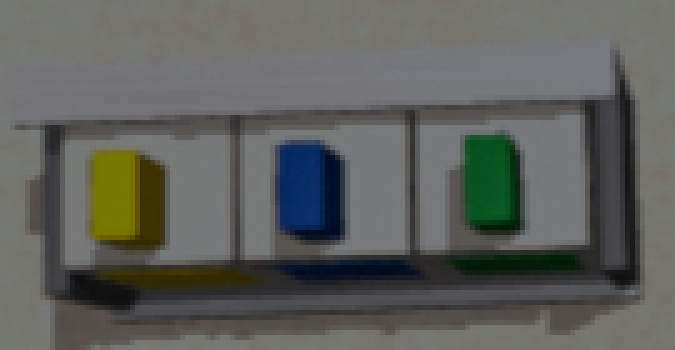

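View pics/c2.png

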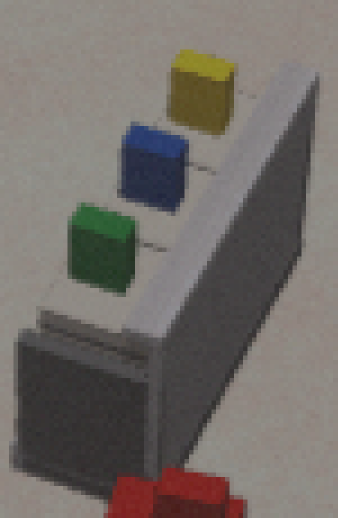

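The crops confirm the choice. The green tab is on a white box with a green panel, at the robot's right end of the row, next to the blue box. Measured against the given sizes:

| Check | Measured | Expected |
|---|---|---|
| Tab top height | 0.150 | 0.150 |
| Box spacing | about 61 mm | 62 mm |
| Pan height | 0.080 | 0.080 |
| Row yaw | about 1.5° | – |

Next I check reachability along the path, then approach.

```bash
cat > plan.py <<'E'
import numpy as np
from scipy.spatial.transform import Rotation as Ro
PSI=0.0255; TAB=np.array([0.5515,0.0613]); PAN=np.array([0.555,-0.338])
ex=np.array([np.cos(PSI),np.sin(PSI),0])
HALF=1
def q(t=0,psi=PSI):
    base=Ro.from_euler('x',np.pi) if HALF==0 else Ro.from_euler('y',np.pi)
    return (Ro.from_euler('z',psi)*Ro.from_euler('y',-t)*base).as_quat()
H0=0.129
TCP0=np.r_[TAB,H0]
PIV=np.r_[TAB,0.012]-0.020*ex   # front lower edge (tab centre at box x -10)
def lean(t,up=0):
    R=Ro.from_euler('z',PSI)*Ro.from_euler('y',-t)*Ro.from_euler('z',-PSI)
    return PIV+R.apply(TCP0-PIV)+up*R.apply([0,0,1])
E
python3 - <<'E'
import plan
from plan import *
from cell import *
from h import ray
print('top front edge',ray('top',240,224.6,.112), 'expect x',PIV[0])
for h in(0,1):
    plan.HALF=h
    for p,t in((TCP0+[0,0,.15],0),(TCP0,0),(lean(.31),.31),(lean(.31,.17),.31),(np.r_[PAN,.35],0),(np.r_[PAN,.197],0)):
        s=solver.ik(p,q(t)); print(h,p.round(3),None if s is None else np.round(s,2))
E
```

```text
top front edge [0.53117787 0.06153358 0.112     ] expect x 0.5315065021476534
0 [0.552 0.061 0.279] [ 0.11  0.18  1.7  -0.    1.26  1.65]
0 [0.552 0.061 0.129] [ 0.11  0.33  1.85 -0.    0.95  1.65]
0 [0.515 0.06  0.13 ] [ 0.14  0.14  2.17 -0.07  0.53  1.74]
0 [0.463 0.059 0.291] [ 0.15 -0.17  2.06 -0.05  0.94  1.72]
0 [ 0.555 -0.338  0.35 ] [-0.55  0.3   1.4  -0.    1.45  1.  ]
0 [ 0.555 -0.338  0.197] [-0.55  0.4   1.58 -0.    1.16  1.  ]
1 [0.552 0.061 0.279] [ 0.11  0.18  1.7  -0.    1.26 -1.49]
1 [0.552 0.061 0.129] [ 0.11  0.33  1.85 -0.    0.95 -1.49]
1 [0.515 0.06  0.13 ] [ 0.14  0.14  2.17 -0.07  0.53 -1.4 ]
1 [0.463 0.059 0.291] [ 0.15 -0.17  2.06 -0.05  0.94 -1.42]
1 [ 0.555 -0.338  0.35 ] [-0.55  0.3   1.4   0.    1.45 -2.15]
1 [ 0.555 -0.338  0.197] [-0.55  0.4   1.58  0.    1.16 -2.15]
```

The box's front edge measures x = 0.5312 against 0.5315 expected, so the poses agree. Everything is reachable, and I'll use the half-turn 0 variant.

```bash
sed -i 's/^HALF=1/HALF=0/' plan.py; python3 - <<'E'
from plan import *
from cell import *
import cv2
set_gripper(0.45)
arm.goto(TCP0+[0,0,.15],q()); print(arm.current_time_s(),arm.current_position(),arm.current_opening())
for n in("side","top"):
    im,_=viewer.get_image(n); cv2.imwrite(f"pics/{n}1.png",im[:,:,::-1])
a=[cv2.imread(f"pics/{n}1.png")[80:280,130:400] for n in("side","top")]
cv2.imwrite("pics/m1.png",cv2.resize(np.hstack(a),None,fx=1.45,fy=1.45))
E
```

```text
3.5333 [0.55157062 0.060675   0.27889533] 0.44901531857937554
```

View pics/m1.png

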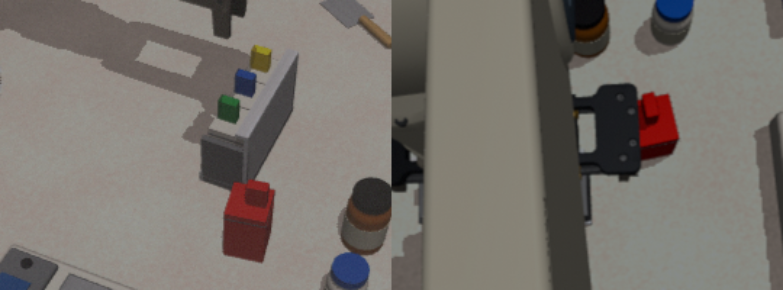

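The gripper is above the row, with the rack and red box undisturbed (green tab at about (228,108) in the left crop). Next: descend, with force guard.

```bash
python3 - <<'E'
from plan import *
from cell import *
import cv2
print(arm.move_straight(TCP0,q(),max_speed=.1,force_limit=6),arm.current_position(),arm.current_wrist_force())
if arm.current_position()[2]<.131:
    set_gripper(0.0,45); print('opening mm',arm.current_opening()*92,arm.current_wrist_force())
print(arm.current_time_s())
im,_=viewer.get_image("side"); cv2.imwrite("pics/s2.png",cv2.resize(im[60:240,200:400,::-1],None,fx=3,fy=3))
E
```

```text
False [0.55197005 0.06134763 0.12958994] [-0.04739597 -0.55341253  0.30263085]
opening mm 15.54766553394089 [-0.82487689  1.6644437   0.71402521]
5.7917
```

View pics/s2.png

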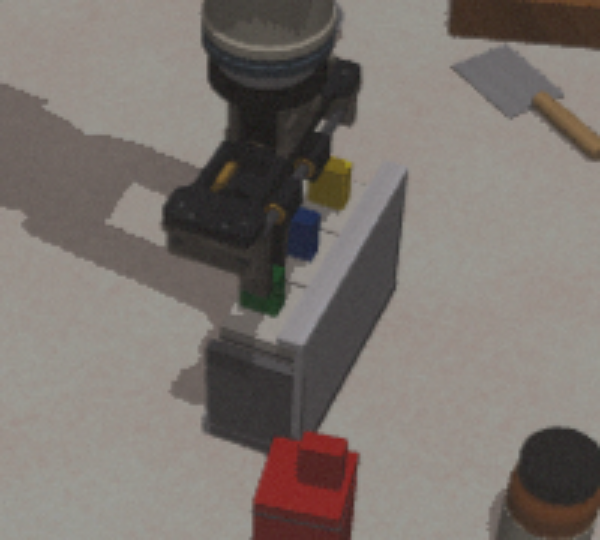

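The green tab is pinched (opening 15.5 mm against the 16 mm tab, visible at (262,290) in the crop). Now I tip it about its front lower edge.

```bash
python3 - <<'E'
from plan import *
from cell import *
import cv2
for t in np.radians([3,6,10,14,18]):
    r=arm.move_straight(lean(t),q(t),max_speed=.03,force_limit=25)
    e=arm.current_position()-lean(t)
    print(np.degrees(t).round(),r,(e*1e3).round(1),arm.current_wrist_force().round(1),arm.current_torque().round(2),round(arm.current_opening()*92,1),arm.current_time_s())
    if r: break
arm.sleep(.2)
im,_=viewer.get_image("side"); cv2.imwrite("pics/s3.png",cv2.resize(im[60:240,200:400,::-1],None,fx=3,fy=3))
E
```

```text
3.0 False [-0.6 -0.1 -0.1] [ 0.3  0.2 -0.8] [0.05 0.14 0.01] 15.4 6.2
6.0 False [-0.3 -0.  -0. ] [-0.3  0.6 -0.6] [0.09 0.23 0.  ] 15.5 6.5583
10.0 False [ 0. -0. -0.] [-0.6 -0.1 -1.7] [0.03 0.21 0.01] 15.7 6.9833
14.0 False [0.2 0.  0.1] [ 0.3  0.1 -2.3] [-0.02  0.21  0.03] 15.5 7.4083
18.0 False [0.3 0.  0.1] [ 0.9 -0.4 -1.3] [-0.03  0.31  0.02] 15.5 7.8333
```

View pics/s3.png

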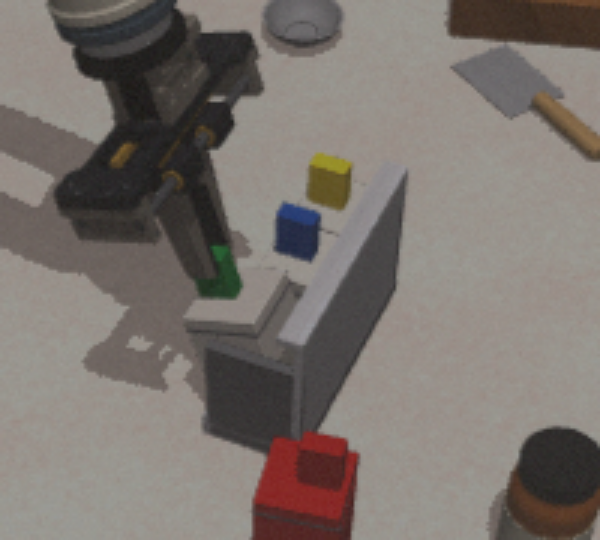

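The box leans out with the gripper, its back edge (285,268) clear of the rail, and the neighbours are standing. Now I lift along the lean.

```bash
python3 - <<'E'
from plan import *
from cell import *
import cv2
t=np.radians(18)
for up in(.02,.06,.19):
    r=arm.move_straight(lean(t,up),q(t),max_speed=.05 if up<.1 else .1,force_limit=15)
    print(up,r,arm.current_wrist_force().round(1),arm.current_torque().round(2),round(arm.current_opening()*92,1),arm.current_time_s())
    if r: break
arm.sleep(.2)
for n in("side","top"):
    im,d=viewer.get_image(n); cv2.imwrite(f"pics/{n}4.png",im[:,:,::-1]);np.savez(f"{n}4.npz",im=im,d=d)
a=[cv2.imread(f"pics/{n}4.png")[20:260,130:400] for n in("side","top")]
cv2.imwrite("pics/m4.png",cv2.resize(np.hstack(a),None,fx=1.45,fy=1.45))
E
```

```text
0.02 False [-0.3  0.1 -2.9] [0.1  0.47 0.02] 15.4 8.6333
0.06 False [ 0.   0.1 -3. ] [0.04 0.44 0.01] 15.3 9.5833
0.19 False [-0.   0.1 -3.5] [-0.02  0.39  0.05] 15.5 11.0333
```

View pics/m4.png

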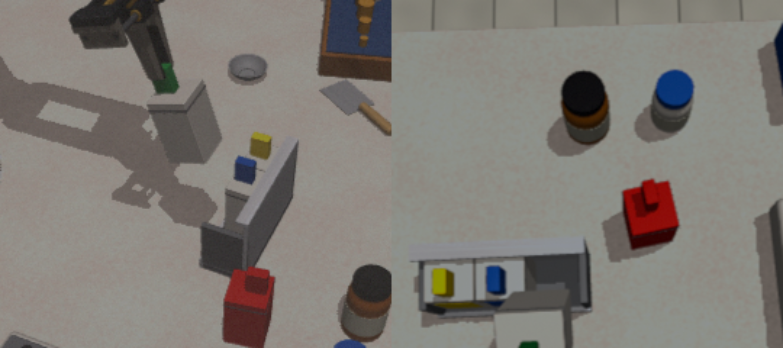

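The box is out, carried at a lean, weighing about 3 N. Blue and yellow stand in place. Next: upright it, carry it over the pan and look.

```bash
python3 - <<'E'
from plan import *
from cell import *
from h import *
p=arm.current_position(); p[2]=.34
arm.move_straight(p,q(0),max_speed=.06); print(arm.current_time_s())
tgt=np.r_[PAN,.34]-0.010*ex
arm.move_straight(tgt,q(0),max_speed=.12); 
tgt[2]=.23; arm.move_straight(tgt,q(0),max_speed=.07); arm.sleep(.3)
print(arm.current_time_s(),arm.current_position(),arm.current_opening()*92)
for n in("side","top"):
    im,d=viewer.get_image(n); cv2.imwrite(f"pics/{n}5.png",im[:,:,::-1]);np.savez(f"{n}5.npz",im=im,d=d)
    P,u,v=pts(n,d); s=(P[:,2]>.19)&(P[:,2]<.24)&(abs(P[:,0]-.555)<.06)&(abs(P[:,1]+.338)<.06)
    print(n,s.sum())
a=[cv2.imread("pics/side5.png")[180:400,80:330],cv2.imread("pics/top5.png")[130:350,310:560]]
cv2.imwrite("pics/m5.png",cv2.resize(np.hstack(a),None,fx=1.5,fy=1.5))
E
```

```text
11.9833
17.55 [ 0.54504974 -0.33828871  0.23014035] 15.413252158994165
side 1362
top 525
```

View pics/m5.png

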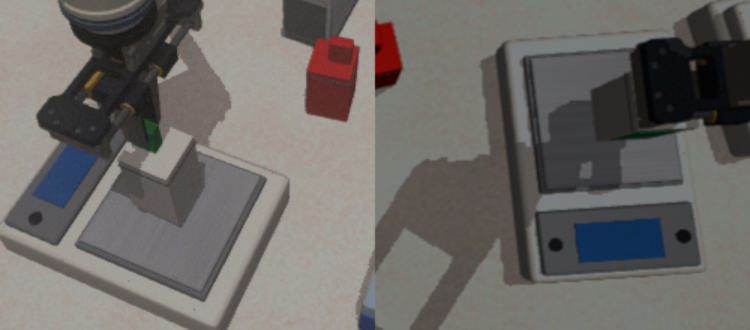

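```bash
python3 - <<'E'
from h import *
q=np.load("side5.npz");d=q['d']
P,u,v=pts("side",d)
s=(P[:,2]>.10)&(P[:,2]<.222)&(abs(P[:,0]-.555)<.05)&(abs(P[:,1]+.338)<.05);P=P[s];print(s.sum(),P.min(0),P.max(0))
def fit(Q):
    for _ in range(4):
        c=Q.mean(0);n=np.linalg.svd(Q-c,full_matrices=False)[2][2];r=(Q-c)@n;Q=Q[abs(r)<max(2*r.std(),.001)]
    return n*np.sign(n.sum()),c,len(Q),r.std()
top=P[(P[:,2]>.203)&(P[:,2]<.222)&(P[:,0]>.563)]
print('top',fit(top))
body=P[(P[:,2]>.12)&(P[:,2]<.195)]
print('back',fit(body[body[:,0]>.58])); print('right',fit(body[(body[:,1]<-.362)]))
E
```

```text
2374 [ 0.52367518 -0.37037956  0.11455452] [ 0.58524657 -0.30786653  0.22167967]
top (array([ 0.05310893, -0.00875409,  0.99855035]), array([ 0.57400028, -0.34041809,  0.21350035]), 433, np.float64(0.0013124774689429227))
back (array([ 0.99969156,  0.02463797, -0.00312436]), array([ 0.58332909, -0.33918611,  0.15880819]), 502, np.float64(0.00043997738376413167))
right (array([-0.02483504,  0.99963945,  0.01020757]), array([ 0.55524144, -0.36813956,  0.15876255]), 547, np.float64(0.0004856517007454009))
```

The box faces are within 0.6° of vertical and its centre is at about (0.554, -0.338), matching the pan. The top fit reads 3°, but it is coarse and edge-contaminated. Now I lower it gently.

```bash
python3 - <<'E'
from plan import *
from cell import *
tgt=np.r_[PAN,.204]-0.010*ex
print(arm.move_straight(tgt,q(0),max_speed=.04,force_limit=4),arm.current_position())
if arm.current_position()[2]<.206:
    tgt[2]=.193
    print(arm.move_straight(tgt,q(0),max_speed=.01,force_limit=2.5))
print(arm.current_position(),arm.current_wrist_force().round(1),arm.current_time_s())
E
```

```text
False [ 0.54511433 -0.33833122  0.20414134]
True
[ 0.54475506 -0.33799323  0.19702708] [-0.5  1.1  4.9] 19.1667
```

Contact came at z = 0.197, exactly the predicted height. Releasing gently and retreating.

```bash
python3 - <<'E'
from plan import *
from cell import *
from h import *
set_gripper(0.17,5); set_gripper(0.4); arm.sleep(.2)
p=arm.current_position(); p[2]=.36
arm.move_straight(p,q(0),max_speed=.1)
arm.goto([.35,-.1,.4],q(0)); arm.sleep(.3)
print(arm.current_time_s(),arm.current_wrist_force().round(2),arm.current_dq().round(3))
for n in("side","top"):
    im,d=viewer.get_image(n); cv2.imwrite(f"pics/{n}6.png",im[:,:,::-1])
    hsv=cv2.cvtColor(im,cv2.COLOR_RGB2HSV)
    for k,(a,b) in {'green':(45,80),'blue':(105,130),'yellow':(22,34)}.items():
        P,u,v=pts(n,d,cv2.inRange(hsv,(a,110,60),(b,255,255)))
        s=(P[:,2]>(.19 if k=='green' else .12))&(P[:,2]<.24)&(P[:,0]>.5)&(P[:,0]<.6); P=P[s]
        if k!='green': P=P[(P[:,1]>.08)&(P[:,1]<.21)]
        if len(P): P=P[P[:,2]>P[:,2].max()-.006]; print(n,k,len(P),P.mean(0).round(4),P[:,2].max().round(4))
    P,u,v=pts(n,d); s=(P[:,2]>.172)&(P[:,2]<.188)&(abs(P[:,0]-.555)<.06)&(abs(P[:,1]+.338)<.06)
    print(n,'box top',cv2.minAreaRect(P[s][:,:2].astype(np.float32)),np.median(P[s][:,2]))
a=[cv2.imread("pics/side6.png")[90:400,80:360],cv2.imread("pics/top6.png")[130:440,130:540]]
cv2.imwrite("pics/m6.png",cv2.resize(np.hstack(a),None,fx=1.15,fy=1.15))
E
```

```text
23.35 [-0.04  0.3   0.28] [ 0.002 -0.006  0.004 -0.     0.002 -0.   ]
side green 135 [ 0.5446 -0.3389  0.2185] 0.222
side blue 61 [0.5497 0.1225 0.1503] 0.1529
side yellow 71 [0.5483 0.1835 0.1501] 0.1531
side box top ((0.5539485216140747, -0.338225394487381), (0.060710661113262177, 0.06130235642194748), 1.4483015537261963) 0.18040236064916107
top green 188 [ 0.5444 -0.3375  0.2179] 0.2204
top blue 152 [0.5495 0.123  0.1493] 0.1527
top yellow 164 [0.5483 0.1842 0.1489] 0.1517
top box top ((0.5542976260185242, -0.33802148699760437), (0.06014838069677353, 0.06101680174469948), 1.3671361207962036) 0.17982632147307492Traceback (most recent call last):
  File "<stdin>", line 20, in <module>
    return _nx.concatenate(arrs, 1, dtype=dtype, casting=casting)
           ~~~~~~~~~~~~~~~^^^^^^^^^^^^^^^^^^^^^^^^^^^^^^^^^^^^^^^
ValueError: all the input array dimensions except for the concatenation axis must match exactly, but along dimension 0, the array at index 0 has size 310 and the array at index 1 has size 290
```

View pics/side6.png

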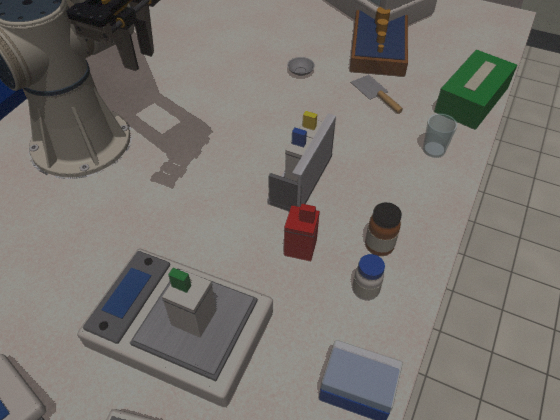

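The green box stands upright on the pan at (192,300) with its tab at (180,280). Blue (299,137) and yellow (310,120) are unchanged in the rack, the red box is untouched, and the arm is clear.

```bash
python3 -c "
from cell import sign_off
print(sign_off())"
```

```text
the job is handed in; nothing more can be done
None
```

The green-tabbed box is standing on the middle of the balance pan, released, and the job is handed in. I pinched its tab, tipped it 18° about its front lower edge with its foot on the rack floor, lifted it along its lean and set it down at about 5 N. That took about 23 s of the 45 s.

**Last checks:**
- **Position:** both cameras put the box within about 1 mm of the measured pan centre, with its top at 0.180 m as expected.
- **Upright:** with the box still held above the pan, its back and side faces measured within 0.6° of vertical. I took no face fit after release; the level top height and the final picture agree with it standing upright.
- **Neighbours:** the blue and yellow boxes are within about 1 mm of where they were, and the red look-alike is untouched.
- **Robot:** the arm is clear of everything.

**Disagreement:** while the box was held, a coarse fit of its top face read about 3° of tilt. I trusted the back and side faces, because the top points were noisy and cut off at the edges.

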